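Rub the glaze runs off two sides of a square pot in a slide-jaw jig

ROBOT

A 6-joint arm with a two-finger parallel gripper is mounted at the origin on the work surface. World frame = base frame: x ahead of the robot, y to its left, z up, the work surface at z = 0. Lengths are in m, angles in rad, forces in N, time in s.
With the tool pointing down it reaches from about 0.325 to 0.9 m from the base axis. Payload 6.1 kg.
Tool frame: the origin (TCP) lies between the finger pads; the fingertips stand arm.nose_length ahead of it and the grasp point (between the pads) lies 3 mm ahead of it (arm.nose_length is the distance from the TCP to the fingertips, in m); z points along the fingers, y is the line along which they close (so a half turn about z gives the same grasp; the last joint's range is limited). The gripper opens to 85 mm and grips with 20 to 120 N. Pads are 22 mm wide; open, the fingers measure 114 mm over their backs; the gripper's body (76 mm by 85 mm) begins 54 mm behind the grasp point. The pads swing forward as they close: fully open they stand 13 mm farther back than shut.
Start: joints at [1.113, 0.22, 1.526, -0, 1.395, -0.126], TCP at [0.204, 0.591, 0.253] pointing down, gripper open.
Joint ranges: [-2.98, 2.98], [-0.91, 2.08], [0.09, 2.57], [-1.24, 4.39], [0.2, 2.65], [-2.68, 2.68]. Speed limits (rad/s): [2.57, 2.57, 3.01, 3.14, 3.14, 3.14].

INTERFACE

Orientations are given as a unit quaternion [w, x, y, z].
In Python, from cell import arm gives the robot as it stands.
- The arm moves only by the tool carry_out, never from a script. Its arguments are lists of equal length, an entry for each row: "xyz": the shift along the world's x, y, z each as a share of 0.06 m, from -1 to 1, a list of three; "yaw": the turn about the world's z as a share of 0.1 rad, from -1 to 1; "jaw": the opening, from 0 (shut) to 1 (fully open). A call has 1 to 5 rows; each row shifts and turns the commanded pose from where the row before left it; what a row does not reach is not made up. A row lasts 1/8 s, in which the tool goes at most 62.5 mm and 10.7 degrees, less where a joint would pass 70% of its speed; a pose out of reach is approached as far as the arm can. A call with a number of a shift or a turn outside -1 to 1 is refused whole. A call with a gripper value outside its range is refused whole. The fingers move at their own pace and stop on an object; "squeeze" is the grip in N (left out, the last holds). Time passes only in rows, so rows that do not move let the fingers close. It gives the time, the measured TCP pose, the force, the opening and the grip force at its end, in the units of the state.
- arm.sense(): the state, without advancing time (a new reading comes with each control period).
- arm.snapshot(name): name is "scene" or "top"; returns the picture (420x560x3 uint8, blue, green, red); there is no depth.
- arm.get_calibration(name): a dict with "fx", "fy", "cx", "cy" (pixels), "R" (3x3) and "t" (3): a world point X has camera coordinates R X + t. Camera axes: x right, y down, z forward; pixel columns grow to the right and rows downward; lengths in m; the calibration is good to about 2 mm. A picture is of the moment at which its call begins. get_calibration takes no time and is no camera call.
- arm.close_job(): hands the job in; it is judged then, once.
The state is a dict: "t": time; "q": joint angles; "qd": joint speeds; "effort": joint torques, N m; "tcp_pos": TCP position; "tool_rot": TCP orientation; "wrist_force": force on the tool from outside, world axes, zero at the start; "wrist_torque": the same for the moment, N m; "opening": finger opening in m; "finger_force": force on a finger pad.
Only numpy, scipy, OpenCV 4.12 (cv2) and the standard library are available. Lean on these libraries where they do the work, as an engineer would, in place of code of your own. Each camera call takes 0.05 s, during which the arm holds its last target. There are 200 camera calls.

TASK

The square pot in the jig has a blue glaze run facing the rubbing stone and a rust-red one on the next side. Push the stone's carriage (yellow handle) all the way across to the other end of the rail so that it rubs the blue side, draw the jaw (red handle) open, turn the pot a quarter turn so that the rust-red side faces the stone, set it (do not drop it) back upright in the pocket and push the jaw shut on it so that it is held snugly. Then push the carriage all the way back to the end it came from, rubbing the rust-red side; leave the pot clamped there and everything else on the bench where it is.

Things in the scene. Friction and masses are not known exactly. Their poses are not given: they have to be found in the camera images.
- jig: Fixed rubbing jig, white laminate base 185 x 310 x 15 mm. Origin: on the table under the middle of the pocket; z up, x towards the stone's rail, y along the rail. The base spans x -70..115, y -160..150 mm. Where it lies varies, as does its yaw.
- pocket (a point): Middle of the pocket's floor, 15 mm above the jig's origin; the pot's underside is centred here when seated (the sprung stone allows 3 mm in x). Fixed jaw: dark wood, face at jig y = +28.2 mm, top 40 mm above the table. Back stop: face at x = -28.7 mm, 56 mm long, top 35 mm above the table. The sliding jaw faces the fixed one; open towards +x.
- jaw (a joint): Sliding jaw, dark wood, 70 mm long, top 40 mm above the table. 0 = shut on the 56 mm pot standing against the fixed jaw; grows to 0.045 m as it is drawn away along the jig's -y. Stiff: about 9 N moves it, and it stays where left. Its face is at jig y = -28.2 mm minus this value.
- jaw_handle (a point): Top centre of the jaw's upright red handle, 18 x 18 mm; top 88 mm above the table, its lower end 30 mm above the table. It stands 52 mm outward (jig -y) of the jaw's face, and its axes are the jig's.
- carriage (a joint): Position of the stone's carriage along its rail, m: 0 = its home end (jig y = -95 mm), 0.19 = the other end (jig y = +95 mm); at 0.095 the stone is in front of the pocket's middle. About 2 N moves it, up to about 8 N where the stone rides up the pot's corner.
- carriage_handle (a point): Top centre of the carriage's upright yellow handle, 18 x 18 mm; top 98 mm above the table, its lower end 46 mm above the table; on the jig's x = +86 mm. Its axes are the jig's. The aluminium carriage beneath is 44 x 60 mm, and an upright plate 75 mm high stands 11 mm from the handle on the side of the pocket.
- stone: Dark grey rubbing stone on the carriage, 55 mm long, 24 mm high (50 to 74 mm above the table), with bevelled ends, sprung towards the pocket: free, its face lies at jig x = +24 mm, so a seated pot (face at +28 mm) presses it back 4 mm; it can give 12 mm. Its origin is the jig's x = 0 at the carriage's y, on the table's height (not on the stone).
- pot: Square, open, pale unglazed pot, 56 x 56 mm and 80 mm high, wall 6 mm, about 0.22 kg. Origin: centre of its underside; z up. It starts clamped in the pocket, its blue side (+x) to the stone. Blue glaze run on its +x side, rust-red run on its -y side, both coming over the rim; the other two sides are plain.
- blue_face (a point): Middle of the pot's blue side, 40 mm above its underside.
- rust_face (a point): Middle of the pot's rust-red side, 40 mm above its underside.
- plain_pot: Bystander: the same pot without glaze runs, 56 x 56 x 80 mm; origin under its centre.
- glaze_jar: Bystander: blue jar with white cap, 60 mm across, 75 mm high; origin under its centre.
- gnome: Bystander: small ceramic gnome with a pointed hat, 46 mm across, 82 mm high; origin under its centre.
- brush: Bystander: brush lying on the bench, 190 mm long; along its x.
- spare_stone: Bystander: spare rubbing stone, 75 x 25 x 18 mm; origin under its centre.
- brush_cup: Bystander: dark red cup, 76 mm across, 110 mm high, with brushes standing to 230 mm; origin under its centre.
There are look-alikes about, which are no part of the job. What is shaped like the pot but pink or purple is not meant.

How it is judged:
By the outcome, as a careful person would: the job done as asked, in the order asked, and still so for the second after the job is handed in, with the robot touching nothing.
It also fails if it takes over 72 s, if anything falls off the work surface, if the arm or the gripper's body presses on something with over 40 N, if the wrist force passes 120 N, or if a joint passes its speed limit or range.

## Working session

There is one attempt and no reset: what is moved stays moved. The work goes in short steps, Python scripts to look and compute and a tool call to move; the robot and the scene stay as the last step left them, time stands still between calls to the robot, and variables do not carry over. Pictures are saved under pics/ and viewed, at most 10 in all, crops included, and the job is handed in when it is done.

Besides the shell and the picture viewer there is one more tool, called after "Call:" as name(argument=value, ...) on one line, values as JSON. carry_out: Moves the arm, as the interface text tells. Its arguments: {"type":"object","properties":{"xyz":{"type":"array"},"yaw":{"type":"array"},"jaw":{"type":"array"},"squeeze":{"type":"number"}},"required":["xyz","yaw","jaw"]}

```bash
ls; mkdir -p pics; python3 - <<'E'
from cell import arm
import cv2,numpy as np
for n in("scene","top"):
    im=arm.snapshot(n); cv2.imwrite(f"pics/{n}0.png",im); c=arm.get_calibration(n); print(n,c)
s=arm.sense(); print(s['tcp_pos'],s['tool_rot'],s['opening'],arm.nose_length,s['t'])
E
```

```text
pics
scene {'fx': 397.92443580291507, 'fy': 397.92443580291507, 'cx': 273.06123205553666, 'cy': 205.15988677047594, 'R': array([[-0.5161613 ,  0.8562071 , -0.02206608],
       [ 0.54280256,  0.30708044, -0.78170774],
       [-0.66252765, -0.4154648 , -0.62325445]]), 't': array([ 0.15690223, -0.26551604,  1.32285356])}
top {'fx': 496.81160225825005, 'fy': 496.81160225825005, 'cx': 280.0509126502297, 'cy': 216.35300574271744, 'R': array([[ 0.00656076, -0.99997092, -0.00388807],
       [-0.98910678, -0.0059176 , -0.14708078],
       [ 0.14705349,  0.00481068, -0.98911684]]), 't': array([0.12091541, 0.55673333, 1.21724096])}
[0.20336442 0.59044519 0.25229993] [-2.45644977e-04  1.65123866e-01  9.86272433e-01 -8.58230512e-04] 0.08530058770686212 0.022 0.1
```

View pics/scene0.png

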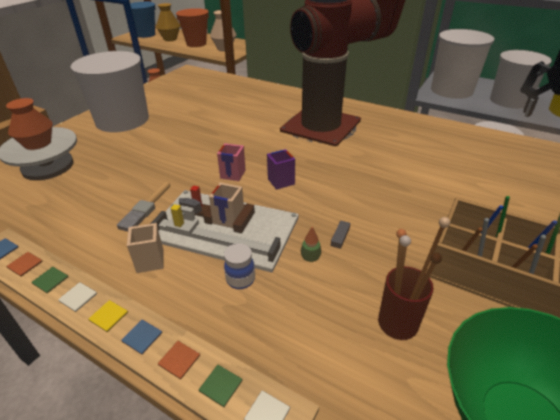

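View pics/top0.png

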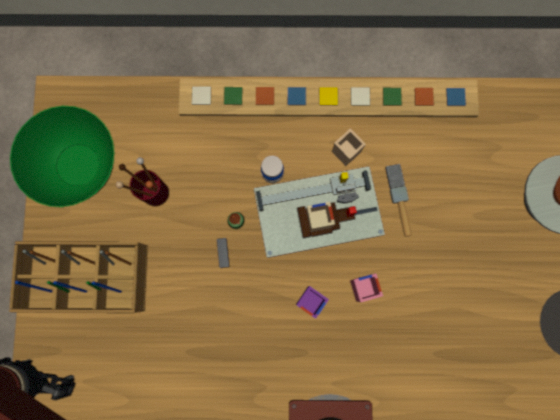

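Candidates for the pot, in the top view:
- Pot in the jig with the blue run, (320,218). This is the one I choose.
- Plain pot, (349,147).
- Purple look-alike, (312,302).
- Pink look-alike, (367,288).

The yellow handle is at (344,177) and the red one at (352,211). Next I measure, and check the choice in a crop.

```bash
cat > h.py <<'E'
from cell import arm
import cv2,numpy as np
C={n:arm.get_calibration(n) for n in("scene","top")}
def ray(n,px,z):
    c=C[n]; d=c['R'].T@[(px[0]-c['cx'])/c['fx'],(px[1]-c['cy'])/c['fy'],1]; o=-c['R'].T@c['t']
    return (o+d*(z-o[2])/d[2])
def proj(n,X):
    c=C[n]; p=c['R']@X+c['t']; return np.array([c['fx']*p[0]/p[2]+c['cx'],c['fy']*p[1]/p[2]+c['cy']])
def blob(im,lo,hi,box):
    h=cv2.inRange(cv2.cvtColor(im,cv2.COLOR_BGR2HSV),lo,hi); m=np.zeros_like(h); x0,y0,x1,y1=box; m[y0:y1,x0:x1]=h[y0:y1,x0:x1]
    return m
E
python3 - <<'E'
from h import *
im=cv2.imread('pics/top0.png'); hs=cv2.cvtColor(im,cv2.COLOR_BGR2HSV)
cv2.imwrite('pics/crop0.png',cv2.resize(im[130:270,240:420],None,fx=4.2,fy=4.2,interpolation=cv2.INTER_CUBIC))
m=blob(im,(0,0,110),(180,75,255),(245,165,395,262))
m=cv2.morphologyEx(m,cv2.MORPH_OPEN,np.ones((3,3)))
cs=max(cv2.findContours(m,0,2)[0],key=cv2.contourArea)
r=cv2.minAreaRect(cs); print(r)
b=np.array([ray('top',p,.015)[:2] for p in cv2.boxPoints(r)]); print(b)
for i in range(4):
    d=b[(i+1)%4]-b[i]; print(np.linalg.norm(d),np.arctan2(d[1],d[0]))
for n,lo,hi,z in(('yel',(22,150,130),(35,255,255),.098),('red',(0,200,130),(6,255,255),.088)):
    mm=blob(im,lo,hi,(330,165,365,222)); ys,xs=np.nonzero(mm); print(n,len(xs),xs.mean(),ys.mean(),xs.min(),xs.max(),ys.min(),ys.max(),ray('top',(xs.mean(),ys.mean()),z))
sc=cv2.imread('pics/scene0.png')
for n,lo,hi,z,bx in(('yel',(22,150,130),(35,255,255),.098,(165,195,190,230)),('red',(0,180,100),(8,255,255),.088,(186,180,205,205))):
    mm=blob(sc,lo,hi,bx); ys,xs=np.nonzero(mm); print(n,len(xs),xs.min(),xs.max(),ys.min(),ys.max(),ray('scene',(xs.mean(),ys.min()+2),z))
E
```

```text
((318.4579162597656, 211.18115234375), (70.93106842041016, 120.03140258789062), 79.11447143554688)
[[ 0.63510547  0.19609391]
 [ 0.69757367 -0.11257046]
 [ 0.51386825 -0.14325909]
 [ 0.45375542  0.15919262]]
0.3149221597672871 -1.3711111638339806
0.1862511097855705 -2.976067635845998
0.3083676196043858 1.76699143360548
0.18506633561438146 0.2007404094071491
yel 43 344.27906976744185 175.04651162790697 341 347 172 178 [ 0.65068772 -0.03238191  0.098     ]
red 35 349.65714285714284 210.31428571428572 330 355 207 217 [ 0.56495941 -0.0456781   0.088     ]
yel 42 171 179 205 210 [ 0.65364448 -0.0286221   0.098     ]
red 38 191 198 186 191 [ 0.57017921 -0.04695945  0.088     ]
```

View pics/crop0.png

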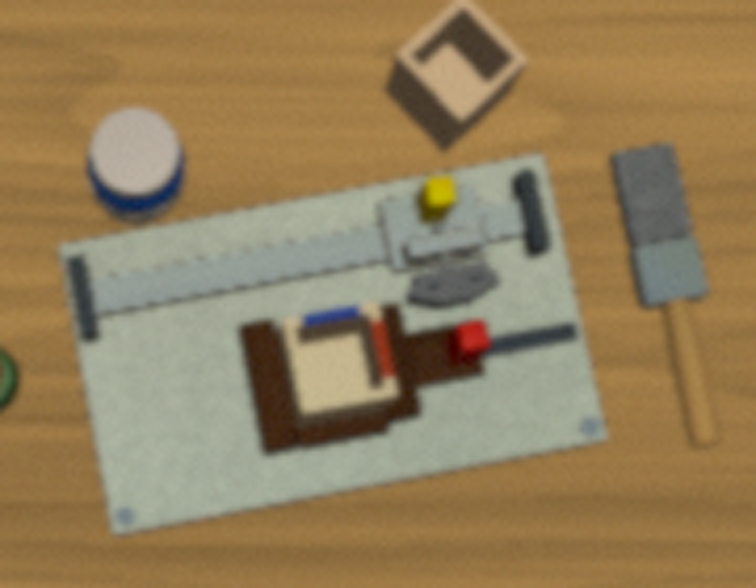

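The crop confirms it: the jig pot has its blue run on the rim facing the stone, (333,315) in the crop, and rust-red on the jaw side, (383,350). The carriage is at home on the right. Next I fit the jig pose.

```bash
python3 - <<'E'
from h import *
from scipy.optimize import least_squares
im=cv2.imread('pics/top0.png')
P=[((62,243),(115,150,15)),((543,153),(115,-160,15)),((607,440),(-70,-160,15)),((112,533),(-70,150,15)),((440,188),(86,-95,98)),((471,335),(0,-80.2,88))]
px=np.array([((u+.5)/4.2-.5+240,(v+.5)/4.2-.5+130) for (u,v),_ in P]); J=np.array([j for _,j in P])/1e3
W=np.array([ray('top',p,j[2])[:2] for p,j in zip(px,J)])
def f(v): c,s=np.cos(v[2]),np.sin(v[2]); return (v[:2]+J[:,:2]@np.array([[c,s],[-s,c]])-W)
r=least_squares(lambda v:f(v).ravel(),[.55,.03,.18]); print(r.x); print((f(r.x)*1e3).round(1))
x=r.x; c,s=np.cos(x[2]),np.sin(x[2]); R=np.array([[c,-s],[s,c]])
for n,j in dict(carr=(86,-95),carrEnd=(86,95),jaw=(0,-80.2),pocket=(0,0)).items(): print(n,(x[:2]+R@np.array(j)/1e3).round(4))
print(R)
se=arm.sense();
from scipy.spatial.transform import Rotation as Ro
q=se['tool_rot']; print(Ro.from_quat([q[1],q[2],q[3],q[0]]).as_matrix().round(3))
# plain pot, jar
for n,p,z in(('plain',(349.,147),.08),('jar',(272,166),.075),('gnome',(235,219),.05)): print(n,ray('top',p,z).round(3))
# scene check
for n,j in dict(carr=(86,-95,98),jaw=(0,-80.2,88)).items():
    X=np.r_[x[:2]+R@np.array(j[:2])/1e3,j[2]/1e3]; print(n,proj('scene',X))
E
```

```text
[0.55156515 0.02879789 0.19959725]
[[ -1.2   6.6]
 [  1.2   2.6]
 [  0.1   1.5]
 [ -2.6   2.9]
 [  2.3 -14.6]
 [  0.2   1. ]]
carr [ 0.6547 -0.0473]
carrEnd [0.617 0.139]
jaw [ 0.5675 -0.0498]
pocket [0.5516 0.0288]
[[ 0.98014651 -0.19827459]
 [ 0.19827459  0.98014651]]
[[-0.945  0.326 -0.001]
 [ 0.326  0.945 -0.002]
 [ 0.    -0.002 -1.   ]]
plain [ 0.727 -0.047  0.08 ]
jar [0.678 0.145 0.075]
gnome [0.547 0.238 0.05 ]
carr [168.06826697 204.56469111]
jaw [194.3292147  187.03256342]
```

```bash
cat >> h.py <<'E'
def fit():
    from scipy.optimize import least_squares
    P=[((62,243),(115,150,15)),((543,153),(115,-160,15)),((607,440),(-70,-160,15)),((112,533),(-70,150,15)),((471,335),(0,-80.2,88))]
    px=np.array([((u+.5)/4.2-.5+240,(v+.5)/4.2-.5+130) for (u,v),_ in P]); J=np.array([j for _,j in P])/1e3
    W=np.array([ray('top',p,j[2])[:2] for p,j in zip(px,J)])
    def f(v): c,s=np.cos(v[2]),np.sin(v[2]); return (v[:2]+J[:,:2]@np.array([[c,s],[-s,c]])-W)
    x=least_squares(lambda v:f(v).ravel(),[.55,.03,.18]).x
    return x,f(x)
E
python3 - <<'E'
from h import *
x,res=fit(); print(x); print((res*1e3).round(1))
c,s=np.cos(x[2]),np.sin(x[2]); R=np.array([[c,-s],[s,c]])
j=lambda p:x[:2]+R@np.array(p)/1e3
for n,p in dict(carr=(86,-95),carrEnd=(86,95),jaw=(0,-80.2),pocket=(0,0)).items(): print(n,j(p).round(4))
y=ray('top',((440.5)/4.2-.5+240,188.5/4.2-.5+130),.098)[:2]; print('yel',y,(R.T@(y-x[:2])))
# pot rim outer corners in crop
print(R.T@(ray('top',((338.5)/4.2-.5+240,362.5/4.2-.5+130),.095)[:2]-x[:2]))
print(R.round(4), "yaw turn", (x[2]-np.pi/2)-np.arctan2(.945,.326))
im=cv2.imread('pics/scene0.png'); 
for n,p in dict(jaw=(0,-80.2,88),pot=(0,0,95),A=(115,150,15),B=(-70,150,15)).items(): print(n,proj('scene',np.r_[j(p[:2]),p[2]/1e3]))
E
```

```text
[0.55215943 0.02604466 0.19174359]
[[ 0.8  3.2]
 [ 0.8 -1.3]
 [-0.7 -1. ]
 [-1.   0.9]
 [ 0.1 -1.8]]
carr [ 0.6547 -0.0508]
carrEnd [0.6185 0.1357]
jaw [ 0.5674 -0.0527]
pocket [0.5522 0.026 ]
yel [ 0.65235694 -0.03265192] [ 0.08717538 -0.07671559]
[-0.00201146  0.00145251]
[[ 0.9817 -0.1906]
 [ 0.1906  0.9817]] yaw turn -2.617659151772845
jaw [193.36676449 186.66652174]
pot [224.656481   190.77412604]
A [270.70198663 268.07362422]
B [297.78053623 213.0599312 ]
```

Call:
carry_out(xyz=[[0.288,-0.4,-0.058],[0.288,-0.4,-0.058],[0.288,-0.4,-0.058],[0.288,-0.4,-0.058],[0.288,-0.4,-0.058]], yaw=[-1,-1,-1,-1,-1], jaw=[0.5,0.5,0.5,0.5,0.5])

```text
t: 0.72
tcp_pos: [0.2903, 0.4698, 0.2353]
tool_rot: [-0.0, 0.405, 0.914, -0.0]
wrist_force: [-0.5, -0.1, -1.4]
opening: 0.0426
finger_force: 0.0
```

Call:
carry_out(xyz=[[0.288,-0.4,-0.058],[0.288,-0.4,-0.058],[0.288,-0.4,-0.058],[0.288,-0.4,-0.058],[0.288,-0.4,-0.058]], yaw=[-1,-1,-1,-1,-1], jaw=[0.5,0.5,0.5,0.5,0.5])

```text
t: 1.35
tcp_pos: [0.3766, 0.3499, 0.218]
tool_rot: [-0.0, 0.619, 0.785, -0.0]
wrist_force: [0.3, 0.0, 0.1]
opening: 0.0427
finger_force: 0.0
```

Call:
carry_out(xyz=[[0.288,-0.4,-0.058],[0.288,-0.4,-0.058],[0.288,-0.4,-0.058],[0.288,-0.4,-0.058],[0.288,-0.4,-0.058]], yaw=[-1,-1,-1,-1,-1], jaw=[0.5,0.5,0.5,0.5,0.5])

```text
t: 1.98
tcp_pos: [0.463, 0.23, 0.2006]
tool_rot: [-0.0, 0.794, 0.608, -0.0]
wrist_force: [1.1, -0.4, -0.3]
opening: 0.0427
finger_force: 0.0
```

Call:
carry_out(xyz=[[0.288,-0.4,-0.058],[0.288,-0.4,-0.058],[0.288,-0.4,-0.058],[0.288,-0.4,-0.058],[0.288,-0.4,-0.058]], yaw=[-1,-1,-1,-1,-1], jaw=[0.5,0.5,0.5,0.5,0.5])

```text
t: 2.6
tcp_pos: [0.5494, 0.11, 0.1831]
tool_rot: [-0.0, 0.92, 0.392, -0.0]
wrist_force: [0.4, 0.6, 0.7]
opening: 0.0426
finger_force: 0.0
```

Call:
carry_out(xyz=[[0.288,-0.4,-0.058],[0.288,-0.4,-0.058],[0.288,-0.4,-0.058],[0.288,-0.4,-0.058],[0.288,-0.4,-0.058]], yaw=[-1,-1,-1,-1,-1], jaw=[0.5,0.5,0.5,0.5,0.5])

```text
t: 3.22
tcp_pos: [0.6357, -0.0099, 0.1656]
tool_rot: [-0.0, 0.988, 0.153, -0.0]
wrist_force: [-0.1, 0.2, 0.1]
opening: 0.0426
finger_force: 0.0
```

Call:
carry_out(xyz=[[0.288,-0.4,-0.058],[0,0,0],[0,0,0]], yaw=[-1,-0.18,0], jaw=[0.5,0.5,0.5])

```text
t: 3.6
tcp_pos: [0.6522, -0.0327, 0.1622]
tool_rot: [-0.0, 0.995, 0.096, -0.001]
wrist_force: [0.5, 0.9, -0.5]
opening: 0.0427
finger_force: 0.0
```

Call:
carry_out(xyz=[[0,0,-0.4],[0,0,-0.4],[0,0,-0.27],[0,0,0]], yaw=[0,0,0,0], jaw=[0.5,0.5,0.5,0.5])

```text
t: 4.1
tcp_pos: [0.6515, -0.0322, 0.097]
tool_rot: [-0.0, 0.995, 0.096, -0.002]
wrist_force: [-0.3, -0.5, 0.2]
opening: 0.0426
finger_force: 0.0
```

Call:
carry_out(xyz=[[-0.032,0.164,0],[-0.032,0.164,0],[-0.032,0.164,0],[-0.032,0.164,0]], yaw=[0,0,0,0], jaw=[0.5,0.5,0.5,0.5])

```text
t: 4.6
tcp_pos: [0.6457, 0.0069, 0.0995]
tool_rot: [0.0, 0.995, 0.096, 0.001]
wrist_force: [1.3, -2.5, 1.0]
opening: 0.0428
finger_force: 0.9
```

```bash
python3 - <<'E'
from h import *
im=arm.snapshot("top"); a=cv2.resize(im[130:270,240:420],None,fx=3,fy=3,interpolation=cv2.INTER_CUBIC)
s=arm.snapshot("scene"); b=cv2.resize(s[150:290,110:310],None,fx=3,fy=3,interpolation=cv2.INTER_CUBIC)[:, :]
cv2.imwrite("pics/a1.png",b)
E
```

```text
(no output)
```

View pics/a1.png

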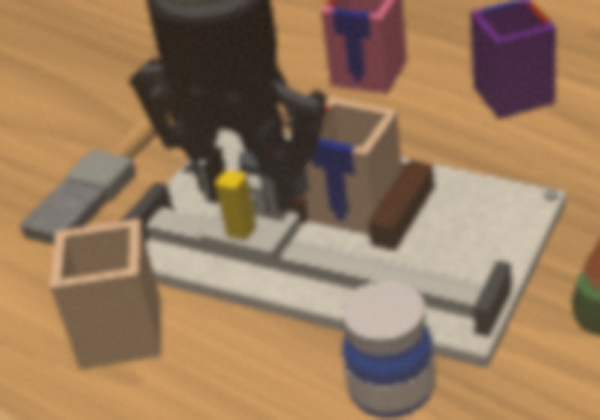

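The fingers straddle the yellow handle, seen at crop (232,180), and push it with about 2.5 N. I carry on.

Call:
carry_out(xyz=[[-0.029,0.147,0],[-0.029,0.147,0],[-0.029,0.147,0],[-0.029,0.147,0],[-0.029,0.147,0]], yaw=[0,0,0,0,0], jaw=[0.5,0.5,0.5,0.5,0.5])

```text
t: 5.32
tcp_pos: [0.6363, 0.051, 0.0987]
tool_rot: [0.0, 0.995, 0.096, -0.0]
wrist_force: [0.3, -2.8, 3.1]
opening: 0.0425
finger_force: 1.5
```

Call:
carry_out(xyz=[[-0.029,0.147,0],[-0.029,0.147,0],[-0.029,0.147,0],[-0.029,0.147,0],[-0.029,0.147,0]], yaw=[0,0,0,0,0], jaw=[0.5,0.5,0.5,0.5,0.5])

```text
t: 5.95
tcp_pos: [0.6276, 0.0951, 0.0985]
tool_rot: [-0.0, 0.995, 0.096, -0.0]
wrist_force: [-0.7, -1.8, 2.7]
opening: 0.0429
finger_force: 0.9
```

Call:
carry_out(xyz=[[-0.029,0.147,0],[-0.029,0.147,0],[-0.029,0.147,0],[-0.029,0.147,0],[-0.029,0.147,0]], yaw=[0,0,0,0,0], jaw=[0.5,0.5,0.5,0.5,0.5])

```text
t: 6.58
tcp_pos: [0.6188, 0.1392, 0.0984]
tool_rot: [-0.0, 0.995, 0.096, -0.0]
wrist_force: [-0.8, -1.6, 0.1]
opening: 0.043
finger_force: 0.9
```

Call:
carry_out(xyz=[[-0.02,0.1,0],[-0.01,0.05,0],[-0.006,0.03,0],[0,0,0]], yaw=[0,0,0,0], jaw=[0.5,0.5,0.5,0.5])

```text
t: 7.08
tcp_pos: [0.6169, 0.1496, 0.0985]
tool_rot: [-0.0, 0.995, 0.096, 0.0]
wrist_force: [-0.5, -0.2, 0.1]
opening: 0.0426
finger_force: 0.0
```

Call:
carry_out(xyz=[[-0.006,0.03,0],[-0.006,0.03,0],[0,0,0]], yaw=[0,0,0], jaw=[0.5,0.5,0.5])

```text
t: 7.45
tcp_pos: [0.6168, 0.1505, 0.0985]
tool_rot: [0.002, 0.995, 0.096, 0.0]
wrist_force: [1.9, -9.8, -0.8]
opening: 0.0429
finger_force: 4.9
```

Call:
carry_out(xyz=[[0.013,-0.067,0],[0,0,0.5],[0,0,0.55],[-0.083,-0.333,0],[-0.083,-0.333,0]], yaw=[0,0,0,0,0], jaw=[0.5,0.5,0.5,0.5,0.5])

```text
t: 8.07
tcp_pos: [0.6063, 0.1081, 0.1611]
tool_rot: [-0.0, 0.995, 0.096, -0.0]
wrist_force: [0.0, -0.3, -0.2]
opening: 0.043
finger_force: 0.0
```

Call:
carry_out(xyz=[[-0.083,-0.333,0],[-0.083,-0.333,0],[-0.083,-0.333,0],[-0.083,-0.333,0],[-0.083,-0.333,0]], yaw=[0,0,0,0,0], jaw=[0.4,0.4,0.4,0.4,0.4])

```text
t: 8.7
tcp_pos: [0.5818, 0.0077, 0.1616]
tool_rot: [0.0, 0.995, 0.096, 0.0]
wrist_force: [-0.6, -0.5, -0.8]
opening: 0.0342
finger_force: 0.0
```

Call:
carry_out(xyz=[[-0.083,-0.333,0],[-0.083,-0.333,0],[-0.083,-0.333,0],[0,0,0]], yaw=[0,0,0,0], jaw=[0.4,0.4,0.4,0.4])

```text
t: 9.2
tcp_pos: [0.5669, -0.0525, 0.1617]
tool_rot: [0.0, 0.996, 0.095, 0.0]
wrist_force: [-0.3, 0.1, 0.2]
opening: 0.0341
finger_force: 0.0
```

```bash
python3 - <<'E'
from h import *
im=arm.snapshot("top"); cv2.imwrite("pics/t2.png",im)
mm=blob(im,(22,150,120),(35,255,255),(240,150,380,260)); ys,xs=np.nonzero(mm); p=ray('top',(xs.mean(),ys.mean()),.098)[:2]
x,_=fit(); c,s=np.cos(x[2]),np.sin(x[2]); R=np.array([[c,-s],[s,c]]); print(len(xs),p,R.T@(p-x[:2]))
s=arm.snapshot("scene"); cv2.imwrite("pics/s2.png",s)
E
```

```text
45 [0.61645438 0.13614208] [0.08409799 0.09582697]
```

Call:
carry_out(xyz=[[0,0.02,-0.4],[0,0,-0.4],[0,0,-0.42],[0,0,0]], yaw=[0,0,0,0], jaw=[0.4,0.4,0.4,0.4])

```text
t: 9.8
tcp_pos: [0.5654, -0.0485, 0.0862]
tool_rot: [-0.001, 0.995, 0.096, -0.002]
wrist_force: [-0.6, -0.0, 0.2]
opening: 0.0342
finger_force: 0.0
```

Call:
carry_out(xyz=[[0.029,-0.147,0],[0.029,-0.147,0],[0.029,-0.147,0]], yaw=[0,0,0], jaw=[0.4,0.4,0.4])

```text
t: 10.18
tcp_pos: [0.5728, -0.0746, 0.0893]
tool_rot: [-0.002, 0.995, 0.096, 0.0]
wrist_force: [-0.1, 10.2, -1.5]
opening: 0.0346
finger_force: 4.8
```

Call:
carry_out(xyz=[[0.029,-0.147,0],[0.029,-0.147,0],[0.012,-0.06,0],[0.008,-0.04,0],[0,0,0]], yaw=[0,0,0,0,0], jaw=[0.4,0.4,0.4,0.4,0.4])

```text
t: 10.8
tcp_pos: [0.5776, -0.0985, 0.0893]
tool_rot: [-0.001, 0.995, 0.096, 0.001]
wrist_force: [1.0, 8.2, -1.3]
opening: 0.034
finger_force: 3.8
```

Call:
carry_out(xyz=[[0.008,-0.04,0],[0.006,-0.03,0],[0,0,0]], yaw=[0,0,0], jaw=[0.4,0.4,0.4])

```text
t: 11.18
tcp_pos: [0.5784, -0.1025, 0.0893]
tool_rot: [-0.001, 0.995, 0.096, 0.001]
wrist_force: [1.0, 8.6, -1.3]
opening: 0.0343
finger_force: 4.1
```

Call:
carry_out(xyz=[[0.01,-0.05,0],[0,0,0],[-0.012,0.06,0],[0,0,0.6],[0,0,0.6]], yaw=[0,0,0,0,0], jaw=[0.4,0.4,0.4,0.4,0.4])

```text
t: 11.8
tcp_pos: [0.5783, -0.1041, 0.1625]
tool_rot: [0.0, 0.995, 0.096, 0.001]
wrist_force: [1.2, -0.3, 0.7]
opening: 0.034
finger_force: 0.0
```

Call:
carry_out(xyz=[[-0.088,0.43,0],[-0.088,0.43,0],[-0.088,0.43,0],[-0.088,0.43,0],[-0.088,0.43,0]], yaw=[0,0,0,0,0], jaw=[1,1,1,1,1])

```text
t: 12.42
tcp_pos: [0.5524, 0.0257, 0.1622]
tool_rot: [0.0, 0.995, 0.096, 0.002]
wrist_force: [-0.4, -0.3, 0.7]
opening: 0.0851
finger_force: 0.0
```

Call:
carry_out(xyz=[[0,0,0],[0,0,0]], yaw=[0,0], jaw=[1,1])

```text
t: 12.68
tcp_pos: [0.5522, 0.0248, 0.1615]
tool_rot: [0.0, 0.995, 0.096, 0.001]
wrist_force: [-0.1, 0.2, -1.0]
opening: 0.0853
finger_force: 0.0
```

```bash
python3 - <<'E'
from h import *
s=arm.snapshot("scene"); b=cv2.resize(s[150:290,110:310],None,fx=3,fy=3,interpolation=cv2.INTER_CUBIC)
cv2.imwrite("pics/a3.png",b)
E
```

```text
(no output)
```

View pics/a3.png

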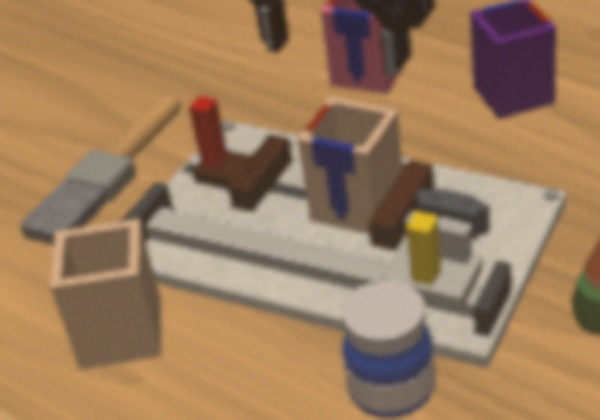

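Crop shows the jaw open (red handle at (205,125)), the carriage at the far end (yellow at (422,240)), and the pot standing free under the gripper.

Call:
carry_out(xyz=[[0,0,-0.4],[0,0,-0.4],[0,0,-0.4],[0,0,-0.24],[0,0,0]], yaw=[0,0,0,0,0], jaw=[1,1,1,1,1])

```text
t: 13.35
tcp_pos: [0.5507, 0.0251, 0.073]
tool_rot: [-0.0, 0.995, 0.095, -0.001]
wrist_force: [0.3, 0.2, -0.3]
opening: 0.0851
finger_force: 0.0
```

Call:
carry_out(xyz=[[0,0,0],[0,0,0],[0,0,0],[0,0,0],[0,0,0]], yaw=[0,0,0,0,0], jaw=[0.75,0.7,0.66,0.6,0.5], squeeze=25)

```text
t: 13.98
tcp_pos: [0.5522, 0.0261, 0.0751]
tool_rot: [-0.0, 0.995, 0.096, 0.001]
wrist_force: [-0.6, 3.8, 6.7]
opening: 0.0556
finger_force: 27.3
```

Call:
carry_out(xyz=[[0,0,0],[0,0,0]], yaw=[0,0], jaw=[0.5,0.5])

```text
t: 14.22
tcp_pos: [0.5522, 0.0261, 0.0751]
tool_rot: [-0.0, 0.995, 0.096, 0.001]
wrist_force: [-0.8, 3.4, 6.4]
opening: 0.0556
finger_force: 27.3
```

Call:
carry_out(xyz=[[0,0,0.08],[0,0,0.17],[0,0,0.25],[0,0,0.25],[0,0,0.25]], yaw=[0,0,0,0,0], jaw=[0.5,0.5,0.5,0.5,0.5])

```text
t: 14.85
tcp_pos: [0.5512, 0.0255, 0.1353]
tool_rot: [0.0, 0.995, 0.096, -0.0]
wrist_force: [-0.1, -0.5, -2.4]
opening: 0.0557
finger_force: 28.1
```

Call:
carry_out(xyz=[[0,0,0],[0,0,0],[0,0,0],[0,0,0],[0,0,0]], yaw=[0.5,0.8,1,1,1], jaw=[0.5,0.5,0.5,0.5,0.5])

```text
t: 15.48
tcp_pos: [0.5513, 0.0256, 0.1348]
tool_rot: [0.0, 0.952, 0.307, -0.0]
wrist_force: [0.3, 0.2, -2.3]
opening: 0.0558
finger_force: 28.2
```

Call:
carry_out(xyz=[[0,0,0],[0,0,0],[0,0,0],[0,0,0],[0,0,0]], yaw=[1,1,1,1,1], jaw=[0.5,0.5,0.5,0.5,0.5])

```text
t: 16.1
tcp_pos: [0.5513, 0.0256, 0.1348]
tool_rot: [0.0, 0.846, 0.533, -0.0]
wrist_force: [0.2, 0.2, -1.8]
opening: 0.0556
finger_force: 28.1
```

Call:
carry_out(xyz=[[0,0,0],[0,0,0],[0,0,0],[0,0,0],[0,0,0]], yaw=[1,1,1,1,1], jaw=[0.5,0.5,0.5,0.5,0.5])

```text
t: 16.73
tcp_pos: [0.5513, 0.0256, 0.1348]
tool_rot: [0.0, 0.688, 0.726, -0.0]
wrist_force: [-0.9, 0.1, -1.5]
opening: 0.0555
finger_force: 28.1
```

Call:
carry_out(xyz=[[0,0,0],[0,0,0],[0,0,0],[0,0,0]], yaw=[0.8,0.6,0,0], jaw=[0.5,0.5,0.5,0.5])

```text
t: 17.23
tcp_pos: [0.5514, 0.0256, 0.1344]
tool_rot: [0.0, 0.637, 0.771, 0.0]
wrist_force: [-0.0, -0.2, -1.8]
opening: 0.056
finger_force: 28.1
```

```bash
python3 - <<'E'
from h import *
from scipy.spatial.transform import Rotation as Ro
s=arm.snapshot("scene"); b=cv2.resize(s[130:270,110:310],None,fx=3,fy=3,interpolation=cv2.INTER_CUBIC)
cv2.imwrite("pics/a4.png",b)
se=arm.sense(); q=se['tool_rot']; M=Ro.from_quat([q[1],q[2],q[3],q[0]]).as_matrix(); print(M.round(3),np.arctan2(M[1,1],M[0,1]),se['tcp_pos'],se['q'])
E
```

```text
[[-0.189  0.982  0.   ]
 [ 0.982  0.189 -0.   ]
 [-0.     0.    -1.   ]] 0.1900550954627329 [0.55139993 0.02560833 0.13431279] [-9.64285439e-02  1.64661173e-01  1.82559971e+00 -7.83046304e-05
  1.15124586e+00 -2.86451742e-01]
```

View pics/a4.png

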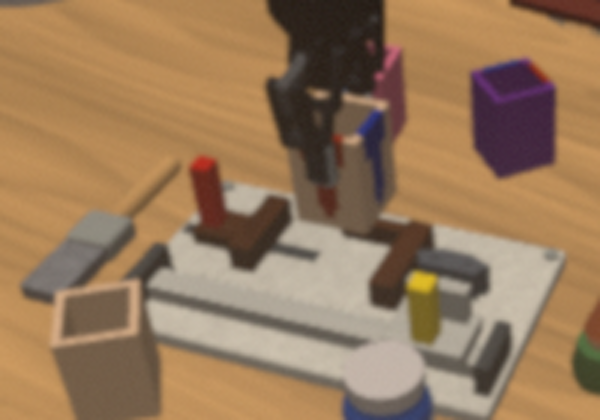

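Crop shows the pot held upright with the rust-red run now facing the rail, at (328,180), and the blue on the fixed-jaw side. I lower it with margins from both the jaw and the back stop.

Call:
carry_out(xyz=[[0.045,-0.059,0],[0,0,-0.3],[0,0,-0.3],[0,0,-0.2],[0,0,-0.05]], yaw=[0,0,0,0,0], jaw=[0.5,0.5,0.5,0.5,0.5])

```text
t: 17.9
tcp_pos: [0.553, 0.0222, 0.0812]
tool_rot: [-0.001, 0.636, 0.771, -0.001]
wrist_force: [-0.1, -0.1, -1.6]
opening: 0.0558
finger_force: 28.3
```

Call:
carry_out(xyz=[[0,0,-0.03],[0,0,-0.03],[0,0,0]], yaw=[0,0,0], jaw=[0.5,0.5,0.5])

```text
t: 18.27
tcp_pos: [0.5544, 0.0221, 0.0798]
tool_rot: [0.0, 0.636, 0.771, 0.0]
wrist_force: [-0.4, 0.5, -3.1]
opening: 0.0558
finger_force: 28.2
```

Not in contact yet; 4–5 mm to go, in small steps.

Call:
carry_out(xyz=[[0,0,-0.03],[0,0,-0.03],[0,0,0],[0,0,0]], yaw=[0,0,0,0], jaw=[0.5,0.5,0.5,0.5])

```text
t: 18.77
tcp_pos: [0.5541, 0.0221, 0.0758]
tool_rot: [-0.0, 0.636, 0.771, 0.0]
wrist_force: [0.1, -0.2, -3.0]
opening: 0.0555
finger_force: 28.2
```

Call:
carry_out(xyz=[[0,0,-0.015],[0,0,0],[0,0,0]], yaw=[0,0,0], jaw=[0.5,0.5,0.5])

```text
t: 19.15
tcp_pos: [0.5542, 0.0221, 0.0752]
tool_rot: [0.0, 0.636, 0.771, 0.0]
wrist_force: [-2.1, 0.3, 2.7]
opening: 0.0556
finger_force: 28.5
```

Seated at the original height, with light contact. I now nudge it towards the back stop.

Call:
carry_out(xyz=[[-0.016,-0.003,0],[-0.008,-0.002,0],[0,0,0],[0,0,0]], yaw=[0,0,0,0], jaw=[0.5,0.5,0.5,0.5])

```text
t: 19.65
tcp_pos: [0.5532, 0.0218, 0.0753]
tool_rot: [0.001, 0.636, 0.771, 0.0]
wrist_force: [1.9, 1.2, 1.4]
opening: 0.0561
finger_force: 28.5
```

Call:
carry_out(xyz=[[-0.012,-0.002,0],[0,0,0],[0,0,0]], yaw=[0,0,0], jaw=[0.5,0.5,0.5])

```text
t: 20.02
tcp_pos: [0.5524, 0.0216, 0.0753]
tool_rot: [0.0, 0.636, 0.771, 0.0]
wrist_force: [3.2, -0.1, 1.8]
opening: 0.0561
finger_force: 28.6
```

Call:
carry_out(xyz=[[-0.012,-0.002,0],[0,0,0],[0,0,0]], yaw=[0,0,0], jaw=[0.5,0.5,0.5])

```text
t: 20.4
tcp_pos: [0.552, 0.0215, 0.0753]
tool_rot: [0.001, 0.636, 0.771, 0.001]
wrist_force: [5.1, 1.1, 0.7]
opening: 0.0559
finger_force: 28.5
```

Call:
carry_out(xyz=[[-0.012,-0.002,0],[0,0,0],[0,0,0]], yaw=[0,0,0], jaw=[0.5,0.5,0.5])

```text
t: 20.78
tcp_pos: [0.5519, 0.0215, 0.0753]
tool_rot: [0.001, 0.636, 0.771, 0.001]
wrist_force: [7.7, 0.6, -0.6]
opening: 0.0554
finger_force: 28.5
```

Call:
carry_out(xyz=[[0.008,0.002,0],[0,0,0],[0,0,0],[0,0,0],[0,0,0]], yaw=[0,0,0,0,0], jaw=[0.5,0.7,0.8,0.9,1])

```text
t: 21.4
tcp_pos: [0.5505, 0.0216, 0.0746]
tool_rot: [-0.0, 0.636, 0.771, -0.0]
wrist_force: [0.4, -0.2, -0.4]
opening: 0.0854
finger_force: 0.0
```

Call:
carry_out(xyz=[[0,0,0],[0,0,0.1],[0,0,0.4],[0,0,0.5],[0,0,0.5]], yaw=[0,0,0,0,0], jaw=[1,1,1,1,1])

```text
t: 22.02
tcp_pos: [0.551, 0.0216, 0.1662]
tool_rot: [0.0, 0.636, 0.771, 0.0]
wrist_force: [0.6, -0.2, 0.2]
opening: 0.0856
finger_force: 0.0
```

Call:
carry_out(xyz=[[0.1,-0.49,0],[0.1,-0.49,0],[0.1,-0.49,0],[0.1,-0.49,0],[0.1,-0.49,0]], yaw=[0,0,0,0,0], jaw=[0,0,0,0,0])

```text
t: 22.65
tcp_pos: [0.5812, -0.1264, 0.1655]
tool_rot: [0.0, 0.636, 0.771, 0.0]
wrist_force: [-0.2, 0.7, -0.6]
opening: -0.0
finger_force: 0.0
```

Call:
carry_out(xyz=[[0,0,0],[0,0,0]], yaw=[0,0], jaw=[0,0])

```text
t: 22.9
tcp_pos: [0.5808, -0.125, 0.165]
tool_rot: [-0.0, 0.637, 0.771, 0.0]
wrist_force: [-0.4, -0.5, -0.5]
opening: -0.0002
finger_force: 0.0
```

```bash
python3 - <<'E'
from h import *
im=arm.snapshot("top"); s=arm.snapshot("scene")
a=cv2.resize(im[150:260,240:400],None,fx=3.6,fy=3.6,interpolation=cv2.INTER_CUBIC)[:, :400]
b=cv2.resize(s[160:270,150:305],None,fx=3.6,fy=3.6,interpolation=cv2.INTER_CUBIC)[:, 100:500]
cv2.imwrite("pics/a5.png",np.hstack([a,b]))
mm=blob(im,(0,190,110),(6,255,255),(350,170,385,230)); ys,xs=np.nonzero(mm); x,_=fit(); c,q=np.cos(x[2]),np.sin(x[2]); R=np.array([[c,-q],[q,c]])
if len(xs): p=ray('top',(xs.mean(),ys.mean()),.085)[:2]; print(len(xs),p,R.T@(p-x[:2]))
print(R.T@(arm.sense()['tcp_pos'][:2]-x[:2]))
E
```

```text
38 [ 0.57468063 -0.09538301] [-0.00103211 -0.1234942 ]
[-0.00055361 -0.15320942]
```

View pics/a5.png

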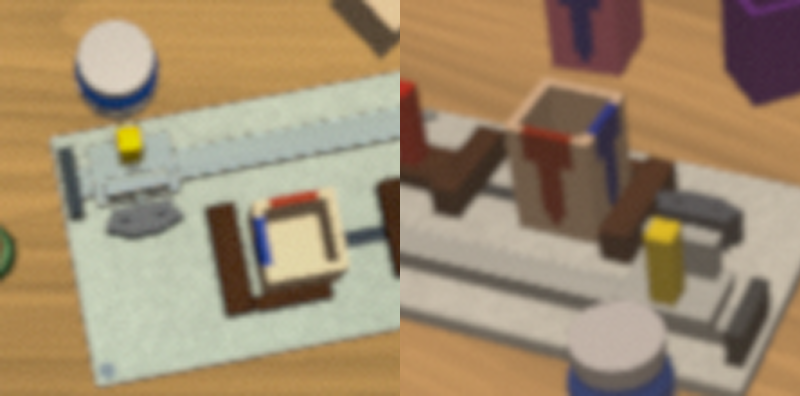

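The pot stands upright in the pocket, the rust-red run facing the rail (left half (293,198), right half (545,175)) with a small gap to the fixed jaw. I now push the jaw shut.

Call:
carry_out(xyz=[[0,0,-0.5],[0,0,-0.5],[0,0,-0.5],[0,0,0]], yaw=[0,0,0,0], jaw=[0,0,0,0])

```text
t: 23.5
tcp_pos: [0.5787, -0.1237, 0.0723]
tool_rot: [-0.003, 0.636, 0.772, -0.001]
wrist_force: [-0.3, -0.0, 0.8]
opening: -0.0
finger_force: 0.0
```

Call:
carry_out(xyz=[[-0.02,0.1,0],[-0.02,0.1,0],[-0.024,0.12,0],[-0.024,0.12,0],[-0.024,0.12,0]], yaw=[0,0,0,0,0], jaw=[0,0,0,0,0])

```text
t: 24.12
tcp_pos: [0.5759, -0.0939, 0.077]
tool_rot: [0.003, 0.636, 0.771, -0.0]
wrist_force: [2.1, -8.5, -2.1]
opening: -0.0002
finger_force: 4.7
```

Call:
carry_out(xyz=[[-0.02,0.1,0],[-0.02,0.1,0],[0,0,0]], yaw=[0,0,0], jaw=[0,0,0])

```text
t: 24.5
tcp_pos: [0.5733, -0.0811, 0.0769]
tool_rot: [0.003, 0.636, 0.771, 0.0]
wrist_force: [0.5, -6.4, -1.3]
opening: -0.0001
finger_force: 3.1
```

Call:
carry_out(xyz=[[-0.01,0.05,0],[-0.01,0.05,0],[-0.006,0.03,0],[0,0,0]], yaw=[0,0,0,0], jaw=[0,0,0,0])

```text
t: 25.0
tcp_pos: [0.572, -0.0743, 0.0769]
tool_rot: [0.003, 0.636, 0.771, -0.0]
wrist_force: [2.4, -9.8, -3.0]
opening: 0.0002
finger_force: 4.9
```

Call:
carry_out(xyz=[[-0.006,0.03,0],[0,0,0],[0,0,0]], yaw=[0,0,0], jaw=[0,0,0])

```text
t: 25.38
tcp_pos: [0.5717, -0.0727, 0.0769]
tool_rot: [0.003, 0.636, 0.771, -0.0]
wrist_force: [1.1, -10.9, -1.9]
opening: 0.0003
finger_force: 5.1
```

Call:
carry_out(xyz=[[-0.006,0.03,0],[0,0,0],[0,0,0]], yaw=[0,0,0], jaw=[0,0,0])

```text
t: 25.75
tcp_pos: [0.5713, -0.0709, 0.0769]
tool_rot: [0.003, 0.636, 0.771, -0.0]
wrist_force: [2.1, -10.2, -2.6]
opening: 0.0001
finger_force: 5.2
```

Call:
carry_out(xyz=[[-0.006,0.03,0],[0,0,0],[0,0,0]], yaw=[0,0,0], jaw=[0,0,0])

```text
t: 26.12
tcp_pos: [0.5711, -0.0699, 0.077]
tool_rot: [0.004, 0.636, 0.771, -0.001]
wrist_force: [2.1, -12.2, -1.7]
opening: -0.0001
finger_force: 6.7
```

Call:
carry_out(xyz=[[-0.006,0.03,0],[0,0,0],[0,0,0]], yaw=[0,0,0], jaw=[0,0,0])

```text
t: 26.5
tcp_pos: [0.5711, -0.0698, 0.0771]
tool_rot: [0.005, 0.636, 0.771, -0.001]
wrist_force: [3.9, -20.0, -5.1]
opening: 0.0001
finger_force: 10.0
```

Call:
carry_out(xyz=[[-0.004,0.02,0],[0,0,0],[0,0,0]], yaw=[0,0,0], jaw=[0,0,0])

```text
t: 26.88
tcp_pos: [0.5711, -0.0697, 0.0771]
tool_rot: [0.006, 0.636, 0.771, -0.002]
wrist_force: [3.7, -24.2, -6.3]
opening: 0.0
finger_force: 12.2
```

Call:
carry_out(xyz=[[0.038,-0.2,0],[0,0,0.5],[0,0,0.5],[0,0,0.45],[0,0,0]], yaw=[0,0,0,0,0], jaw=[0,0,0,0,0])

```text
t: 27.5
tcp_pos: [0.5731, -0.0757, 0.1656]
tool_rot: [0.003, 0.636, 0.771, 0.002]
wrist_force: [0.7, 0.6, -0.2]
opening: -0.0001
finger_force: 0.0
```

Call:
carry_out(xyz=[[0.12,0.7,0],[0.12,0.7,0],[0.12,0.7,0],[0.12,0.7,0],[0.12,0.7,0]], yaw=[0,0,0,0,0], jaw=[0,0,0,0,0])

```text
t: 28.12
tcp_pos: [0.6063, 0.1361, 0.1608]
tool_rot: [-0.001, 0.636, 0.771, -0.0]
wrist_force: [0.4, 0.1, -0.9]
opening: 0.0
finger_force: 0.0
```

Call:
carry_out(xyz=[[0.05,0.6,0],[0,0,0],[0,0,0]], yaw=[0,0,0], jaw=[0,0,0])

```text
t: 28.5
tcp_pos: [0.6092, 0.1702, 0.161]
tool_rot: [-0.0, 0.636, 0.772, -0.001]
wrist_force: [0.6, 0.1, -0.4]
opening: 0.0001
finger_force: 0.0
```

```bash
python3 - <<'E'
from h import *
im=arm.snapshot("top"); s=arm.snapshot("scene")
a=cv2.resize(im[150:260,280:390],None,fx=3.6,fy=3.6,interpolation=cv2.INTER_CUBIC)[:, :400]
b=cv2.resize(s[160:270,150:305],None,fx=3.6,fy=3.6,interpolation=cv2.INTER_CUBIC)[:, 100:500]
cv2.imwrite("pics/a6.png",np.hstack([a,b]))
x,_=fit(); c,q=np.cos(x[2]),np.sin(x[2]); R=np.array([[c,-q],[q,c]])
print(R.T@(arm.sense()['tcp_pos'][:2]-x[:2]))
E
```

```text
[0.08371364 0.12975193]
```

View pics/a6.png

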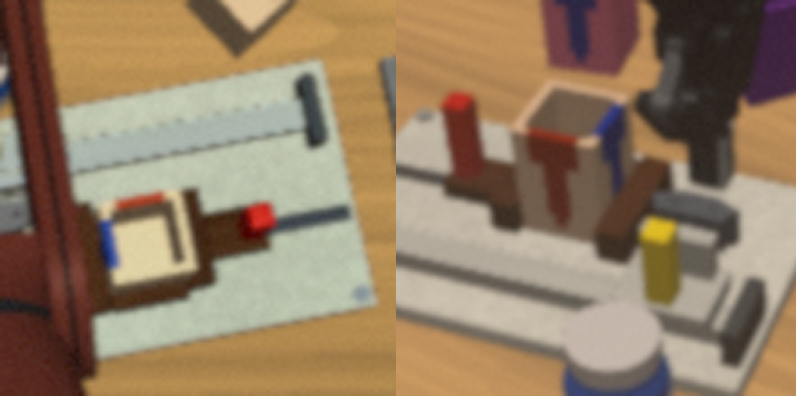

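The pot is clamped between both jaws, rust-red to the rail (right half (550,175)), and the stone is free at the far end. I now push the carriage back.

Call:
carry_out(xyz=[[0.03,0.006,-0.4],[0,0,-0.4],[0,0,-0.22],[0,0,0]], yaw=[0,0,0,0], jaw=[0,0,0,0])

```text
t: 29.1
tcp_pos: [0.6109, 0.1699, 0.0996]
tool_rot: [-0.001, 0.637, 0.771, -0.001]
wrist_force: [-0.3, -0.1, -0.3]
opening: 0.0002
finger_force: 0.0
```

Call:
carry_out(xyz=[[0.02,-0.1,0],[0.02,-0.1,0],[0.029,-0.147,0],[0.029,-0.147,0],[0.029,-0.147,0]], yaw=[0,0,0,0,0], jaw=[0,0,0,0,0])

```text
t: 29.72
tcp_pos: [0.6197, 0.1317, 0.1011]
tool_rot: [0.0, 0.637, 0.771, 0.0]
wrist_force: [0.6, 1.5, 1.0]
opening: -0.0003
finger_force: 0.9
```

Call:
carry_out(xyz=[[0.029,-0.147,0],[0.029,-0.147,0],[0.029,-0.147,0],[0.029,-0.147,0],[0.029,-0.147,0]], yaw=[0,0,0,0,0], jaw=[0,0,0,0,0])

```text
t: 30.35
tcp_pos: [0.6281, 0.0877, 0.1007]
tool_rot: [-0.0, 0.636, 0.771, 0.0]
wrist_force: [0.6, 3.4, 0.3]
opening: 0.0001
finger_force: 1.4
```

Call:
carry_out(xyz=[[0.029,-0.147,0],[0.029,-0.147,0],[0.029,-0.147,0],[0.029,-0.147,0],[0.029,-0.147,0]], yaw=[0,0,0,0,0], jaw=[0,0,0,0,0])

```text
t: 30.98
tcp_pos: [0.6369, 0.0435, 0.1007]
tool_rot: [0.0, 0.636, 0.771, 0.0]
wrist_force: [0.6, 4.2, -0.5]
opening: 0.0003
finger_force: 1.4
```

Call:
carry_out(xyz=[[0.029,-0.147,0],[0.029,-0.147,0],[0.029,-0.147,0],[0.029,-0.147,0],[0.029,-0.147,0]], yaw=[0,0,0,0,0], jaw=[0,0,0,0,0])

```text
t: 31.6
tcp_pos: [0.6454, -0.0008, 0.1007]
tool_rot: [-0.0, 0.636, 0.771, -0.0]
wrist_force: [1.3, 2.4, 0.5]
opening: 0.0001
finger_force: 0.9
```

Call:
carry_out(xyz=[[0.025,-0.13,0],[0.02,-0.1,0],[0.02,-0.1,0],[0,0,0]], yaw=[0,0,0,0], jaw=[0,0,0,0])

```text
t: 32.1
tcp_pos: [0.6492, -0.0206, 0.1005]
tool_rot: [-0.0, 0.637, 0.771, -0.0]
wrist_force: [-0.1, 1.0, 0.6]
opening: 0.0003
finger_force: 0.0
```

Call:
carry_out(xyz=[[0.012,-0.06,0],[0.01,-0.05,0],[0,0,0]], yaw=[0,0,0], jaw=[0,0,0])

```text
t: 32.48
tcp_pos: [0.6505, -0.0267, 0.1005]
tool_rot: [-0.0, 0.636, 0.771, -0.0]
wrist_force: [-0.2, 0.6, 0.8]
opening: -0.0002
finger_force: 0.1
```

Call:
carry_out(xyz=[[0.006,-0.03,0],[0,0,0],[0,0,0]], yaw=[0,0,0], jaw=[0,0,0])

```text
t: 32.85
tcp_pos: [0.651, -0.0283, 0.1006]
tool_rot: [0.0, 0.636, 0.771, -0.0]
wrist_force: [-0.4, 1.7, -1.3]
opening: -0.0001
finger_force: 0.4
```

Call:
carry_out(xyz=[[0.006,-0.03,0],[0,0,0],[0,0,0]], yaw=[0,0,0], jaw=[0,0,0])

```text
t: 33.22
tcp_pos: [0.6511, -0.029, 0.1007]
tool_rot: [-0.001, 0.636, 0.771, 0.0]
wrist_force: [-1.5, 3.8, 0.1]
opening: -0.0001
finger_force: 2.6
```

Call:
carry_out(xyz=[[0.006,-0.03,0],[0,0,0],[0,0,0]], yaw=[0,0,0], jaw=[0,0,0])

```text
t: 33.6
tcp_pos: [0.6512, -0.0291, 0.1007]
tool_rot: [-0.002, 0.636, 0.772, 0.001]
wrist_force: [-3.8, 10.3, 0.8]
opening: 0.0
finger_force: 5.4
```

Call:
carry_out(xyz=[[0.004,-0.02,0],[0,0,0],[0,0,0]], yaw=[0,0,0], jaw=[0,0,0])

```text
t: 33.98
tcp_pos: [0.6512, -0.0292, 0.1007]
tool_rot: [-0.003, 0.636, 0.772, 0.001]
wrist_force: [-3.6, 12.6, 3.5]
opening: -0.0002
finger_force: 7.2
```

At the home stop. I retreat and check.

Call:
carry_out(xyz=[[-0.03,0.17,0],[0,0,0.6],[0,0,0.8],[-0.4,0.8,0.5],[-0.5,0.8,0.3]], yaw=[0,0,0,0,0], jaw=[0,0,0,0,0])

```text
t: 34.6
tcp_pos: [0.5971, 0.0732, 0.2355]
tool_rot: [0.002, 0.637, 0.771, 0.001]
wrist_force: [0.8, 2.2, 0.4]
opening: -0.0005
finger_force: 0.0
```

Call:
carry_out(xyz=[[-0.5,0.8,0],[-0.5,0.8,0],[-0.5,0.8,0],[-0.5,0.8,0],[0,0,0]], yaw=[0,0,0,0,0], jaw=[0,0,0,0,0])

```text
t: 35.22
tcp_pos: [0.4745, 0.2679, 0.2332]
tool_rot: [0.0, 0.635, 0.773, 0.001]
wrist_force: [0.3, -0.1, -0.5]
opening: -0.0
finger_force: 0.0
```

```bash
python3 - <<'E'
from h import *
im=arm.snapshot("top"); s=arm.snapshot("scene")
a=cv2.resize(im[140:260,275:395],None,fx=3.3,fy=3.3,interpolation=cv2.INTER_CUBIC)
b=cv2.resize(s[160:280,150:270],None,fx=3.3,fy=3.3,interpolation=cv2.INTER_CUBIC)
cv2.imwrite("pics/a7.png",np.hstack([a,b]))
x,_=fit(); c,q=np.cos(x[2]),np.sin(x[2]); R=np.array([[c,-q],[q,c]])
for n,lo,hi,z,bx in(('yel',(22,150,120),(35,255,255),.098,(300,150,380,260)),('red',(0,190,110),(6,255,255),.085,(340,190,370,222))):
    ys,xs=np.nonzero(blob(im,lo,hi,bx)); print(n,R.T@(ray('top',(xs.mean(),ys.mean()),z)[:2]-x[:2]))
E
```

```text
yel [ 0.08531755 -0.09292124]
red [-0.00124613 -0.0783797 ]
```

View pics/a7.png

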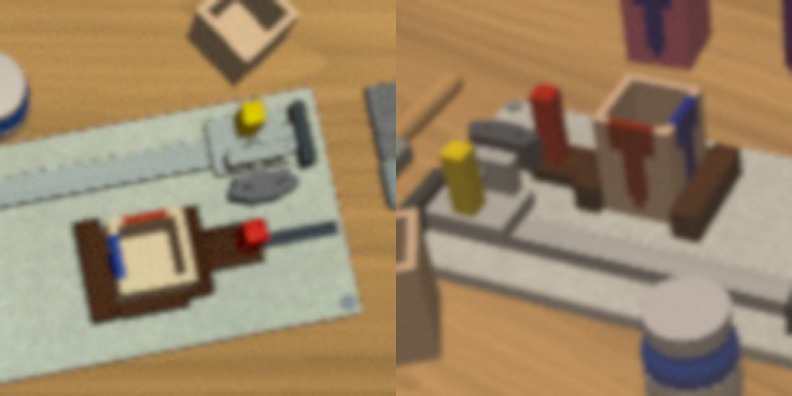

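The carriage is home (yellow at (250,115), measured y ≈ -93 mm), the jaw is shut (red at (253,233), ≈ -78 mm, about 2 mm from the nominal -80), and the pot is clamped with the rust-red side to the rail. I hand it in.

```bash
python3 -c "
from cell import arm
print(arm.close_job())"
```

```text
the job is handed in; nothing more can be done
None
```

The job is done and handed in at about 35 s of the 72 s: blue side rubbed, pot turned a quarter and clamped with the rust-red side to the stone, and the carriage pushed back to its home end rubbing that side; no verdict came back.

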